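Gang-clamp the charcoal blocks and prove the clamp screw

TASK

Before loading, prove the clamp screw: swing its torque arm clockwise by the black post until it lies under the pointer wire, keep it there for a good second and let it come back, without the screw itself turning. Slide the jaw back, lay all the charcoal soldering blocks flat and crosswise on the narrow raised rail, side by side and centred, and slide the jaw gently shut on the row until its sprung pad is pushed in about half way. Then, with the row left clamped so, prove the screw the same way again; leave the weight, the pliers and the tweezers where they are.

Things in the scene. Friction and masses are not known exactly. Their poses are not given: they have to be found in the camera images.
- block_clamp: steel clamp fixed to the bench, 325 mm long. Origin: on the bench under its middle; y runs along the rail toward the stop, x across, z up. Rail 36 mm wide, its flat top 40 mm above the bench; low feet 68 mm wide, 10 mm high at y = -145 and +143 mm. Stop: grey block 58 mm wide, y = +100 to +118 mm, top 66 mm above the bench; behind it the clamp screw with its torque arm
- stop_foot (a point): middle of the foot of the stop's face, on the rail's top, at x 0, y +100 mm, z 40 mm of the clamp; same axes as the clamp. The blocks lie on its -y side
- jaw (a joint): slide of the jaw along the rail, m: the gap between free pad and stop; 0 shut, grows as the jaw opens toward -y, up to 0.215. It slides stiffly (about 10 N to move it) and stays where it is left. The jaw is a grey carriage 58 mm wide, 28 mm long, top 66 mm above the bench
- jaw_fin (a point): top centre of the dark fin that stands on the jaw, for pulling and pushing it: 14 mm thick along the rail, 34 mm wide across it, its top 110 mm and its foot 66 mm above the bench. 34 mm behind the face of the pad (pad not pushed in). Same axes as the clamp
- pad (a joint): how far the sprung steel pad at the front of the jaw is pushed into the jaw, m: 0 free, 0.009 fully in; 1000 N/m, so half way (4.5 mm) is about 4.5 N. Once the row is pressed against the stop, the pad goes in as far as the jaw moves on
- pad_face (a point): middle of the pad's face (56 mm wide, 42 to 64 mm above the bench), at 51 mm above the bench
- clamp_screw (a joint): angle of the clamp screw, rad: 0 at the start, positive clockwise from above. It must not turn; it holds up to about 1.25 N m, that is until the arm is swung about 0.48 rad, and gives beyond that
- torque_arm (a joint): swing of the torque arm relative to the screw, rad, positive clockwise from above; 0 at rest. The arm is sprung on the screw, 2.6 N m per rad, and comes back by itself when let go. At rest it points along the clamp's -x; at 0.28 rad it lies under the thin pointer wire fixed to the screw. There the force at the post is about 6.6 N
- screw_axis (a point): top of the screw, on its vertical axis, at x 0, y +143 mm, z 76 mm of the clamp
- torque_post (a point): top centre of the black upright post at the end of the torque arm, 110 mm from the screw's axis, 16 mm in diameter, from 62 to 102 mm above the bench; clockwise swing carries it toward the clamp's +y
- block_1: black charcoal block, 41 x 63 x 22 mm (x, y, z), 70 g, lying flat on the bench; origin at the centre of its underside, z up, long side along y. All blocks are alike; three or four are there. One that has been turned over may lie either way up. On the rail the long side goes across the rail (either way round), so it overhangs 13 mm on each side
- block_2: black charcoal block, 41 x 63 x 22 mm (x, y, z), 70 g, lying flat on the bench; origin at the centre of its underside, z up, long side along y. All blocks are alike; three or four are there. One that has been turned over may lie either way up. On the rail the long side goes across the rail (either way round), so it overhangs 13 mm on each side
- block_3: black charcoal block, 41 x 63 x 22 mm (x, y, z), 70 g, lying flat on the bench; origin at the centre of its underside, z up, long side along y. All blocks are alike; three or four are there. One that has been turned over may lie either way up. On the rail the long side goes across the rail (either way round), so it overhangs 13 mm on each side
- block_4: black charcoal block, 41 x 63 x 22 mm (x, y, z), 70 g, lying flat on the bench; origin at the centre of its underside, z up, long side along y. All blocks are alike; three or four are there. One that has been turned over may lie either way up. On the rail the long side goes across the rail (either way round), so it overhangs 13 mm on each side
- weight: round black steel weight with a stud, 58 mm wide, 47 mm high; bystander, origin at its underside's centre
- pliers: black-handled pliers, 46 x 123 x 13 mm, lying; bystander, origin at the middle of the underside
- spring_tweezers: steel tweezers, 19 x 152 x 8 mm, lying; bystander, origin at the middle of the underside

How it is judged (in metres and radians):
On the way, in this order (a step that is already met when the one before it is completed fails the run):
1. before loading, the torque arm is swung clockwise under the pointer (0.21 to 0.38 rad) and kept there for 0.6 s (value of joint torque_arm between 0.21 and 0.38 rad), for 0.6 s.
2. all the blocks lie flat, crosswise and centred on the rail between jaw and stop (((z of block_1 in the frame of block_clamp between 0.035 and 0.045 m and angle between block_1's own z axis and vertical below 0.1 rad) or (z of block_1 in the frame of block_clamp between 0.057 and 0.068 m and angle between block_1's own z axis and vertical above 3.04 rad)) and x of block_1 in the frame of block_clamp between -0.012 and 0.012 m and y of each of block_1, block_2, block_3, block_4 in the frame of stop_foot below 0 m and y of each of block_1, block_2, block_3, block_4 in the frame of jaw_fin above 0 m and angle between the y axis of each of block_1, block_2, block_3, block_4 and the x axis of block_clamp, either way round below 0.15 rad and ((z of block_2 in the frame of block_clamp between 0.035 and 0.045 m and angle between block_2's own z axis and vertical below 0.1 rad) or (z of block_2 in the frame of block_clamp between 0.057 and 0.068 m and angle between block_2's own z axis and vertical above 3.04 rad)) and x of block_2 in the frame of block_clamp between -0.012 and 0.012 m and ((z of block_3 in the frame of block_clamp between 0.035 and 0.045 m and angle between block_3's own z axis and vertical below 0.1 rad) or (z of block_3 in the frame of block_clamp between 0.057 and 0.068 m and angle between block_3's own z axis and vertical above 3.04 rad)) and x of block_3 in the frame of block_clamp between -0.012 and 0.012 m and ((z of block_4 in the frame of block_clamp between 0.035 and 0.045 m and angle between block_4's own z axis and vertical below 0.1 rad) or (z of block_4 in the frame of block_clamp between 0.057 and 0.068 m and angle between block_4's own z axis and vertical above 3.04 rad)) and x of block_4 in the frame of block_clamp between -0.012 and 0.012 m), for 0.3 s.
3. the jaw is slid shut on the row, its pad pushed in 2 to 7 mm (all of step 2 and value of joint pad between 0.002 and 0.007 m), for 0.3 s.
4. after clamping, the torque arm is swung clockwise under the pointer (0.21 to 0.38 rad) and kept there for 0.6 s (all of step 1), for 0.6 s.
At the end, for the whole second after the job is handed in: Every block present lies still and flat on the rail between pad and stop, long side across within 0.15 rad, within 12 mm of the rail's centre line; pad pushed in 2 to 7 mm; torque arm back within 0.05 rad of rest; screw within 0.06 rad of where it was (all of step 3 and value of joint torque_arm between -0.05 and 0.05 rad and value of joint clamp_screw between -0.06 and 0.06 rad and linear speed of each of block_1, block_2, block_3, block_4 below 0.02 m/s); the robot touches nothing.
It fails at once if the clamp screw turns more than 0.06 rad (value of joint clamp_screw above 0.06 rad or value of joint clamp_screw below -0.06 rad).
It fails at once if the weight, pliers or tweezers are moved more than 25 mm (distance of any of weight, pliers, spring_tweezers from where it was at the start of the episode above 0.025 m).
Of block_1, block_2, block_3, block_4 only 3 to 4 are there at a start; the rules pass over those that are not, and their reading is None.
At some moment in a run one of block_1, block_2, block_3, block_4 may be knocked a few centimetres aside while the robot is not near it.
Once in a run the grip may slacken for a moment while it holds something.
It also fails if it takes over 200 s, if anything falls off the work surface, if the arm or the gripper's body presses on something with over 40 N, if the wrist force passes 120 N, or if a joint passes its speed limit or range.

ROBOT

A 7-joint arm with a two-finger parallel gripper is mounted at the origin on a cart in front of the work surface, level with it; the furniture and walls round the work are solid. World frame = base frame: x ahead of the robot, y to its left, z up, the work surface at z = 0. Lengths are in m, angles in degrees, forces in N, time in s.
With the tool pointing down it reaches from about 0.425 to 0.875 m from the base axis. Payload 4.7 kg.
Tool frame: the origin (TCP) lies between the finger pads; the fingertips stand 19 mm ahead of it and the grasp point (between the pads) is the TCP; x points along the fingers, z is the direction in which the jaws open and shut, and the axes are right-handed (so a half turn about x gives the same grasp; the last joint's range is limited). The gripper opens to 87 mm and grips with 3 to 60 N. Pads are 19 mm wide; open, the fingers measure 117 mm over their backs; the gripper's body (75 mm by 190 mm) begins 51 mm behind the grasp point.
Start: joints at [68.703, 18.392, -4.016, 83.108, 1.295, 78.541, -3.26], TCP at [0.245, -0.602, 0.242] pointing down, gripper open.
Joint ranges: [-163.93, 163.93], [-17.29, 119.83], [-79.2, 71.16], [3.27, 140.29], [-89.18, 269.18], [5.43, 117.66], [-154.24, 154.24]. Speed limits (degrees/s): [147.25, 147.25, 180, 180, 180, 180, 180].

INTERFACE

Orientations are given as [roll, pitch, yaw] about the fixed x, y, z axes, in that order (R = Rz(yaw) Ry(pitch) Rx(roll)).
In Python, from cell import monitor, read_camera, camera_model, env, regions_of gives the robot as it stands. The module is installed in compiled form; this text tells all that it offers.
- The arm moves only by the tool step_arm, never from a script. Its argument "deltas" is a list of rows, each a list of 5 numbers: the gripper's target within -1 to 1 (fully open at 1, half-way at 0, shut at -1), then the shift along the tool's x, y, z in m, then the turn about the tool's x in degrees. A call has 1 to 12 rows; each row is the pose to reach, as a shift and turn from the pose commanded when the call began, along the tool's axes at that moment; what a row does not reach only later rows make up. A row lasts 1/8 s, in which the tool goes at most 62.5 mm and 10.7 degrees, less where a joint would pass 70% of its speed; a pose out of reach is approached as far as the arm can. A call with a gripper value outside its range is refused whole. The fingers move at their own pace and stop on an object; "newtons" is the grip in N (left out, the last holds). Time passes only in rows, so rows that repeat a pose let the fingers close. It gives the time, the measured TCP pose, the force and the opening at its end, in the units of the state.
- monitor.get_obs(): the state, without advancing time (a new reading comes with each control period).
- read_camera(name): name is "side" or "top"; returns (picture, depth): 420x560x3 uint8, red, green, blue; 420x560 float32, m along the optical axis (not along the pixel's ray), 0 where there is no reading.
- camera_model(name): a dict with "fx", "fy", "cx", "cy" (pixels), "k1" (the pictures are not rectified: a ray, as slopes to the right and down, at radius r is drawn at 1 + k1 r^2 times it, then the intrinsics apply), "xyz" and "attitude" of the camera in the world. Camera axes: x right, y down, z forward; pixel columns grow to the right and rows downward; lengths in m; the calibration is good to about 2 mm. A picture is of the moment at which its call begins. camera_model takes no time and is no camera call.
- env.sign_off(): hands the job in, once; it reports no verdict.
Trained networks look in the newest picture that a camera, given by its name, has taken for a name from the list of things; names that differ only in an ending like _2 or _b are one class to them, and where a whole thing is asked for, a point or a joint stands for the part that bears it (a point fixed in the world has none). Each returns a list of dicts, best first, with "p" (0 to 1); they miss things now and then, are a little off and sometimes report something else, mostly with a low value. They report only what shows in the picture. A call takes as long as a camera call.
- regions_of(camera, thing): "pixels" (420x560 bool, what is visible of it) and "pixel" ([column, row] in pixels, amid what is visible of it).
The state is a dict: "time_s": time; "qpos": joint angles; "joint_velocities": joint speeds; "effort": joint torques, N m; "tool_pos": TCP position; "tool_rot": TCP orientation; "force": force on the tool from outside, world axes, zero at the start; "wrist_torque": the same for the moment, N m; "grip_width": finger opening in m.
Only numpy, scipy, OpenCV 4.12 (cv2) and the standard library are available. Lean on these libraries where they do the work, as an engineer would, in place of code of your own. Each camera call takes 0.05 s, during which the arm holds its last target. There are 200 camera calls.

## Working session

There is one attempt and no reset: what is moved stays moved. The work goes in short steps, Python scripts to look and compute and a tool call to move; the robot and the scene stay as the last step left them, time stands still between calls to the robot, and variables do not carry over. Pictures are saved under pics/ and viewed, about 12 in all and at most 16, crops included, and the job is handed in when it is done.

Besides the shell and the picture viewer there is one more tool, called after "Request:" as name(argument=value, ...) on one line, values as JSON. step_arm: Moves the arm, as the interface text tells. Its arguments: {"type":"object","properties":{"deltas":{"type":"array"},"newtons":{"type":"number"}},"required":["deltas"]}

```bash
mkdir -p pics; cat > h.py <<'E'
import numpy as np, cv2
from scipy.spatial.transform import Rotation as R
from cell import monitor, read_camera, camera_model, env, regions_of
def cam(name):
    m=camera_model(name); return m
def pose(m):
    a=m["attitude"]; a=np.array(a,float)
    r=R.from_matrix(a) if a.shape==(3,3) else (R.from_quat(a) if a.size==4 else R.from_euler('xyz',a,degrees=True))
    return r.as_matrix(), np.array(m["xyz"])
def cloud(name,depth):
    m=cam(name); h,w=depth.shape
    u,v=np.meshgrid(np.arange(w),np.arange(h))
    xd=(u-m["cx"])/m["fx"]; yd=(v-m["cy"])/m["fy"]
    x,y=xd.copy(),yd.copy()
    for _ in range(15):
        s=1+m["k1"]*(x*x+y*y); x,y=xd/s,yd/s
    Rm,t=pose(m)
    P=np.stack([x*depth,y*depth,depth],-1)@Rm.T+t
    P[depth<=0]=np.nan
    return P
def project(name,p):
    m=cam(name); Rm,t=pose(m); c=(np.atleast_2d(p)-t)@Rm
    x,y=c[:,0]/c[:,2],c[:,1]/c[:,2]; s=1+m["k1"]*(x*x+y*y)
    return np.stack([m["fx"]*x*s+m["cx"],m["fy"]*y*s+m["cy"]],-1)
def save(f,img): cv2.imwrite(f,cv2.cvtColor(img,cv2.COLOR_RGB2BGR))
E
python3 - <<'E'
from h import *
print(monitor.get_obs())
for c in("top","side"):
    print(camera_model(c)); im,d=read_camera(c); save(f"pics/{c}0.png",im)
    P=cloud(c,d); np.save(f"{c}.npy",P)
    for th in("block_clamp","jaw_fin","pad","torque_post","torque_arm","block_1","weight","pliers","spring_tweezers"):
        for r in regions_of(c,th)[:6]:
            if r["p"]<.2: continue
            q=P[r["pixels"]]; q=q[~np.isnan(q[:,0])]
            if len(q)<3: print(c,th,r["p"],"no depth"); continue
            zt=np.percentile(q[:,2],95); tp=q[q[:,2]>zt-.006]
            (cx,cy),(w,h),a=cv2.minAreaRect((tp[:,:2]*1000).astype(np.float32))
            print(c,th,round(r["p"],2),r["pixel"],len(q),"ztop %.3f"%zt,"rect %.0f %.0f  %.0fx%.0f a%.0f"%(cx,cy,w,h,a))
E
```

```text
{'time_s': 0.0, 'qpos': array([68.70418306, 18.43865632, -4.01418359, 83.1768727 ,  1.29449523,
       78.53959651, -3.26170919]), 'joint_velocities': array([-0.0514889 ,  0.04998402,  0.00117372, -0.02065533,  0.00686673,
        0.02837388,  0.0111181 ]), 'effort': array([ 3.70140642e-04, -4.91284025e+01, -4.04076716e-01, -3.12526488e+01,
       -6.39911927e-02,  4.35965171e-02,  1.68298247e-04]), 'tool_pos': array([ 0.24433012, -0.60176308,  0.24044859]), 'tool_rot': array([-177.01046662,   89.88993549,  115.09205452]), 'force': array([-0.0613683 , -0.43389837,  1.0359679 ]), 'wrist_torque': array([-0.03867484,  0.01413608,  0.0213644 ]), 'grip_width': 0.08688496580316339}
{'fx': 539.3854961002326, 'fy': 539.3854961002326, 'cx': 274.3626876559726, 'cy': 203.1194167644805, 'k1': 0.004997159151379276, 'xyz': array([ 0.42121258, -0.18711697,  1.17165191]), 'attitude': array([-1.75813406e+02, -5.48288759e-02, -9.03586917e+01])}
top block_clamp 0.61 [235.3, 157.7] 3807 ztop 0.086 rect 560 -49  118x168 a0
top jaw_fin 0.94 [240.8, 155.6] 520 ztop 0.111 rect 604 -125  14x33 a84
top pad 0.
[... 1411 characters left out ...]
29.7] 398 ztop 0.023 rect 483 -257  43x62 a81
side block_1 0.8 [293.4, 248.6] 503 ztop 0.023 rect 468 -178  42x62 a79
side block_1 0.75 [291.6, 273.8] 569 ztop 0.023 rect 445 -91  42x62 a76
side block_1 0.67 [299.0, 217.5] 319 ztop 0.023 rect 487 -327  60x40 a9
side block_1 0.56 [258.3, 199.3] 282 ztop 0.035 rect 618 -387  27x30 a17
side weight 0.72 [219.0, 262.5] 3685 ztop 0.095 rect 554 -49  31x200 a34
side weight 0.67 [258.5, 196.7] 281 ztop 0.031 rect 616 -387  29x33 a49
side pliers 0.66 [293.4, 192.3] 158 ztop 0.012 rect 532 -452  42x118 a37
side pliers 0.49 [223.8, 279.3] 680 ztop 0.101 rect 510 31  15x15 a65
side spring_tweezers 0.8 [305.0, 350.1] 219 ztop 0.008 rect 392 83  19x92 a62
```

```bash
python3 -c "
import cv2,numpy as np
a=cv2.imread('pics/top0.png');b=cv2.imread('pics/side0.png');print(a.shape)"
```

```text
(420, 560, 3)
```

View pics/top0.png

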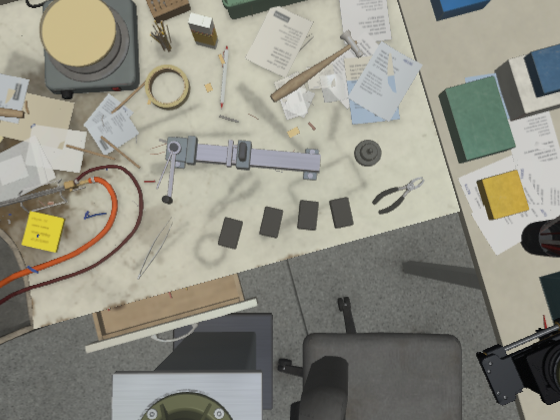

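View pics/side0.png

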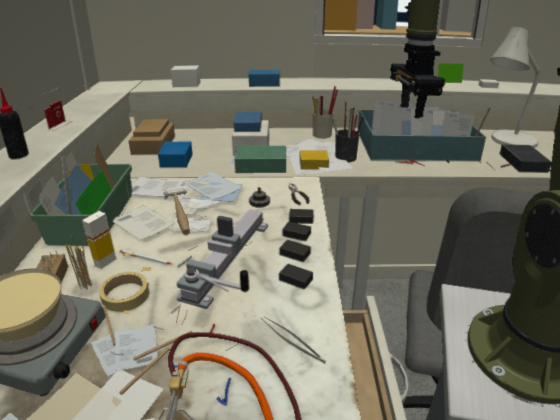

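The top view shows four black blocks around (230,233), (271,221), (308,214) and (342,212). The clamp runs from (175,150) to (312,165), with the fin at (243,153) and the post at (167,199). The weight, pliers and tweezers are well clear of it. Next I'll refine the clamp pose and look at the pointer.

```bash
cat >> h.py <<'E'
def refine(P, th=-5.8, o=(.6045,-.124)):
    "rail top points z~40 -> centreline"
    t=np.radians(th); x=np.array([np.cos(t),np.sin(t)]); y=np.array([-np.sin(t),np.cos(t)])
    q=P.reshape(-1,3); q=q[~np.isnan(q[:,0])]; d=q[:,:2]-o
    return np.c_[d@x,d@y,q[:,2]]
E
python3 - <<'E'
from h import *
for c in("top","side"):
    P=np.load(c+".npy"); q=refine(P)
    m=(abs(q[:,2]-.041)<.006)&(abs(q[:,0])<.03)&(q[:,1]<-.04)&(q[:,1]>-.17)
    r=q[m]; print(c,"rail",len(r),np.median(r[:,2]))
    for a in np.arange(-.16,-.04,.02):
        s=r[(r[:,1]>=a)&(r[:,1]<a+.02)]; 
        if len(s)>5: print("  y%.3f x %.4f..%.4f"%(a,s[:,0].min(),s[:,0].max()))
    m=(abs(q[:,2]-.066)<.006)&(abs(q[:,0])<.04)&(q[:,1]>.06)&(q[:,1]<.13); s=q[m]
    print("  stop y %.4f..%.4f x %.4f..%.4f"%(*np.percentile(s[:,1],[2,98]),*np.percentile(s[:,0],[2,98])))
    m=(q[:,2]>.1)&(q[:,2]<.13)&(abs(q[:,0])<.03)&(abs(q[:,1])<.04); s=q[m]
    print("  fin y %.4f..%.4f x %.4f..%.4f"%(*np.percentile(s[:,1],[3,97]),*np.percentile(s[:,0],[3,97])))
    m=(q[:,2]>.09)&(abs(q[:,0]+.11)<.03)&(abs(q[:,1]-.143)<.04); s=q[m]
    print("  post",s[:,:2].mean(0),len(s))
    m=(q[:,2]>.07)&(abs(q[:,0])<.02)&(abs(q[:,1]-.143)<.02); s=q[m]
    print("  screw",s.mean(0) if len(s) else 0,len(s))
o=monitor.get_obs(); print(R.from_euler('xyz',o["tool_rot"],degrees=True).as_matrix().round(3))
a=cv2.imread('pics/top0.png')[120:220,130:270]; b=cv2.imread('pics/side0.png')[225:325,160:300]
cv2.imwrite('pics/crop1.png',np.hstack([cv2.resize(k,(400,286),interpolation=cv2.INTER_CUBIC) for k in(a,b)]))
E
```

```text
top rail 973 0.03988304034757584
  y-0.160 x -0.0172..0.0195
  y-0.140 x -0.0174..0.0185
  y-0.120 x -0.0177..0.0188
  y-0.100 x -0.0176..0.0188
  y-0.080 x -0.0179..0.0186
  y-0.060 x -0.0178..0.0184
  stop y 0.0998..0.1182 x -0.0281..0.0271
  fin y -0.0075..0.0060 x -0.0159..0.0148
  post [-0.11090801  0.14118948] 56
  screw [-0.00232426  0.14299859  0.07452146] 98
side rail 389 0.039743838699676126
  y-0.160 x -0.0149..0.0225
  y-0.140 x -0.0148..0.0217
  y-0.120 x -0.0145..0.0214
  y-0.100 x -0.0149..0.0185
  y-0.080 x -0.0146..0.0196
  y-0.060 x -0.0163..0.0121
  stop y 0.1020..0.1198 x -0.0273..0.0280
  fin y -0.0048..0.0079 x -0.0154..0.0169
  post [-0.11047435  0.14623502] 81
  screw [-0.00112123  0.1476753   0.07434027] 92
[[-0.     0.926  0.376]
 [-0.     0.376 -0.926]
 [-1.    -0.     0.   ]]
```

View pics/crop1.png

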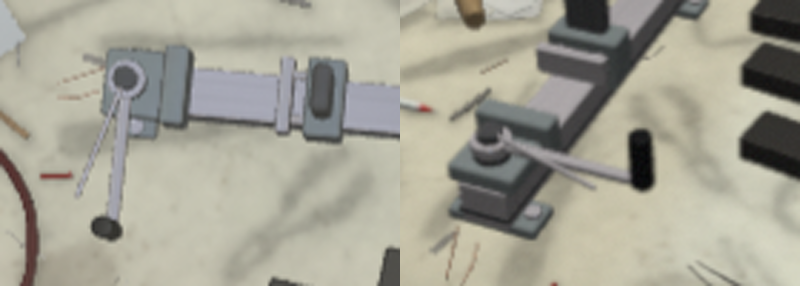

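```bash
cat >> h.py <<'E'
TH=-6.0; O=np.array([.6055,-.1235,0])
C=R.from_euler('z',TH,degrees=True).as_matrix()
def w2c(p): return (np.asarray(p)-O)@C
def c2w(p): return np.asarray(p)@C.T+O
def st():
    o=monitor.get_obs(); T=R.from_euler('xyz',o["tool_rot"],degrees=True).as_matrix()
    return o,np.array(o["tool_pos"]),T
def to(w,yaw=None,lab=""):
    "print deltas in tool axes to world TCP w; yaw=world angle of tool y"
    o,p,T=st(); d=(np.asarray(w)-p)@T
    y0=np.degrees(np.arctan2(T[1,1],T[0,1])); t=0 if yaw is None else -((yaw-y0+180)%360-180)
    print(lab,"t%.2f"%o["time_s"],"d",d.round(4),"turn %.1f"%t,"| now clamp",w2c(p).round(4),"yaw %.1f"%y0,"F",(np.array(o["force"])@C).round(1),"g %.4f"%o["grip_width"],"q7 %.0f"%o["qpos"][6])
E
python3 - <<'E'
from h import *
to(c2w([-.112,.105,.16]),-6)
E
```

```text
t1.00 d [ 0.0815  0.4652 -0.4531] turn 28.1 | now clamp [-0.3089 -0.5138  0.2416] yaw 22.1 F [-0.4  0.1 -0.4] g 0.0871 q7 -3
```

Request:
step_arm(deltas=[[-1,0,0.04,-0.04,3],[-1,0,0.09,-0.085,6],[-1,0,0.14,-0.135,9],[-1,0,0.19,-0.185,12],[-1,0,0.24,-0.235,15],[-1,0.02,0.29,-0.28,18],[-1,0.04,0.34,-0.33,21],[-1,0.06,0.38,-0.37,24],[-1,0.07,0.42,-0.41,26],[-1,0.08,0.45,-0.44,28.1],[-1,0.0815,0.465,-0.453,28.1],[-1,0.0815,0.465,-0.453,28.1]], newtons=20)

```text
time_s: 2.5
tool_pos: [0.5054, -0.0036, 0.1598]
tool_rot: [-171.4, 89.9, 93.0]
force: [-0.6, -0.4, -0.1]
grip_width: 0.0008
```

```bash
python3 -c "
from h import *
to(c2w([-.112,.105,.092]),-6)"
```

```text
t2.50 d [0.0678 0.0001 0.0039] turn 0.4 | now clamp [-0.1121  0.1088  0.1598] yaw -5.6 F [-0.5 -0.5 -0.1] g 0.0008 q7 -101
```

Request:
step_arm(deltas=[[-1,0.03,0,0.002,0.4],[-1,0.06,0,0.004,0.4],[-1,0.068,0,0.004,0.4],[-1,0.068,0,-0.005,0.4],[-1,0.068,0,-0.012,0.4],[-1,0.068,0,-0.017,0.4],[-1,0.068,0,-0.022,0.4],[-1,0.068,0,-0.025,0.4],[-1,0.068,0,-0.025,0.4]])

```text
time_s: 3.62
tool_pos: [0.5078, 0.0171, 0.0923]
tool_rot: [49.3, 90.0, -47.1]
force: [-0.8, -1.1, 2.1]
grip_width: 0.0002
```

```bash
python3 -c "
from h import *
to(c2w([-.112,.150,.092]),-6)"
```

```text
t3.62 d [ 0.0003 -0.0003 -0.0203] turn -0.4 | now clamp [-0.1119  0.1297  0.0923] yaw -6.4 F [-0.6 -1.2  2.1] g 0.0002 q7 -108
```

Request:
step_arm(deltas=[[-1,0,0,-0.005,0],[-1,0,0,-0.01,0],[-1,0,0,-0.014,0],[-1,0,0,-0.018,0],[-1,0,0,-0.02,0],[-1,0,0,-0.02,0],[-1,0,0,-0.02,0]])

```text
time_s: 4.5
tool_pos: [0.5106, 0.0358, 0.0922]
tool_rot: [47.3, 89.9, -49.1]
force: [1.5, -6.6, 2.0]
grip_width: 0.0004
```

```bash
python3 -c "
from h import *
to(c2w([-.112,.150,.092]),-6)
for c in('top','side'):
    im,d=read_camera(c);save('pics/p1%s.png'%c,im);P=cloud(c,d)
    for r in regions_of(c,'torque_post')[:2]:
        q=P[r['pixels']];q=q[~np.isnan(q[:,0])]
        print(c,r['p'],r['pixel'],w2c(np.median(q,0)),len(q))
a=cv2.imread('pics/p1top.png')[120:220,130:270]; b=cv2.imread('pics/p1side.png')[225:325,160:300]
cv2.imwrite('pics/crop2.png',np.hstack([cv2.resize(k,(400,286),interpolation=cv2.INTER_CUBIC) for k in(a,b)]))
to(c2w([-.112,.150,.092]),-6)
"
```

```text
t4.50 d [ 0.0002 -0.0009 -0.0015] turn -0.4 | now clamp [-0.1111  0.1485  0.0922] yaw -6.4 F [ 2.2 -6.4  2. ] g 0.0004 q7 -110
top 0.55 [167.8, 159.6] [-0.03461697  0.14804784  0.06792542] 148
side 0.62 [224.2, 288.2] [-0.07493182  0.16136224  0.06834416] 268
side 0.52 [209.9, 246.5] [0.0221017  0.03308236 0.05718274] 43
 t4.70 d [ 0.0001 -0.0009 -0.0015] turn -0.5 | now clamp [-0.1111  0.1485  0.0921] yaw -6.5 F [ 3.5 -5.5  1. ] g 0.0002 q7 -110
```

View pics/crop2.png

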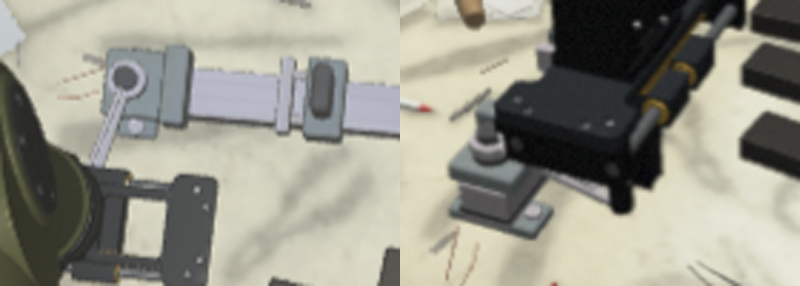

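The arm now lies under the wire, seen in the top crop where the two lines merge at (110,130). I measure about 6 N. I'll hold it a good second, then let it come back.

Request:
step_arm(deltas=[[-1,0,0,-0.001,0],[-1,0,0,-0.001,0],[-1,0,0,-0.001,0],[-1,0,0,-0.001,0],[-1,0,0,-0.001,0],[-1,0,0,-0.001,0],[-1,0,0,-0.001,0],[-1,0,0,-0.001,0],[-1,0,0,-0.001,0],[-1,0,0,0.006,0],[-1,0,0,0.013,0],[-1,0,0,0.02,0]])

```text
time_s: 6.2
tool_pos: [0.5075, 0.0176, 0.092]
tool_rot: [-176.5, 89.9, 87.1]
force: [-0.4, -1.1, 1.3]
grip_width: 0.0005
```

Request:
step_arm(deltas=[[-1,0,0,0.007,0],[-1,0,0,0.014,0],[-1,0,0,0.024,0],[-1,-0.03,0,0.024,0],[-1,-0.07,0,0.024,0],[-1,-0.1,0,0.024,0]])

```text
time_s: 6.95
tool_pos: [0.5051, -0.0067, 0.1935]
tool_rot: [97.7, 89.9, 1.4]
force: [0.2, 0.2, -0.6]
grip_width: 0.0004
```

```bash
python3 -c "
from h import *
to(c2w([0,.030,.15]),-6)"
```

```text
t6.95 d [0.0436 0.1126 0.0749] turn -0.4 | now clamp [-0.1121  0.1056  0.1935] yaw -6.4 F [ 0.2  0.2 -0.6] g 0.0004 q7 -101
```

Request:
step_arm(deltas=[[-1,0,0.04,0.025,-0.4],[-1,0,0.08,0.05,-0.4],[-1,0.02,0.1126,0.07,-0.4],[-1,0.06,0.1126,0.072,-0.4],[-1,0.096,0.1126,0.072,-0.4],[-1,0.096,0.1126,0.075,-0.4],[-1,0.096,0.1126,0.085,-0.4],[-1,0.096,0.1126,0.095,-0.4],[-1,0.096,0.1126,0.105,-0.4],[-1,0.096,0.1126,0.115,-0.4],[-1,0.096,0.1126,0.125,-0.4]])

```text
time_s: 8.32
tool_pos: [0.605, -0.138, 0.098]
tool_rot: [149.6, 89.5, 53.9]
force: [2.4, 11.0, -2.3]
grip_width: 0.0004
```

```bash
python3 -c "
from h import *
to(c2w([0,-.117,.0975]),-6)"
```

```text
t8.32 d [-0.0003 -0.0014  0.1026] turn 0.2 | now clamp [ 0.001  -0.0144  0.098 ] yaw -5.8 F [ 1.3 11.2 -2.3] g 0.0004 q7 -95
```

Request:
step_arm(deltas=[[-1,0,0,0.01,0],[-1,0,0,0.02,0],[-1,0,0,0.03,0],[-1,0,0,0.04,0],[-1,0,0,0.05,0],[-1,0,0,0.06,0],[-1,0,0,0.07,0],[-1,0,0,0.08,0],[-1,0,0,0.09,0],[-1,0,0,0.097,0],[-1,0,0,0.099,0],[-1,0,0,0.099,0]])

```text
time_s: 9.82
tool_pos: [0.5954, -0.2373, 0.098]
tool_rot: [137.6, 89.6, 41.8]
force: [4.7, 8.6, -1.7]
grip_width: 0.0002
```

```bash
python3 -c "
from h import *
to(c2w([0,-.117,.0975]),-6)"
```

```text
t9.82 d [ 0.0004 -0.0019  0.0028] turn 0.2 | now clamp [ 0.0019 -0.1142  0.098 ] yaw -5.8 F [ 3.8  9.1 -1.7] g 0.0002 q7 -85
```

Request:
step_arm(deltas=[[-1,0,0,-0.004,0],[-1,0,0,-0.01,0],[0,-0.03,0,-0.01,-10],[1,-0.06,-0.01,-0.01,-20],[1,-0.1,-0.02,-0.01,-30],[1,-0.12,-0.03,0,-40],[1,-0.12,-0.03,0,-50],[1,-0.12,-0.03,0,-60],[1,-0.12,-0.03,0,-70],[1,-0.12,-0.03,0,-80],[1,-0.12,-0.03,0,-90],[1,-0.12,-0.03,0,-90]], newtons=15)

```text
time_s: 11.32
tool_pos: [0.5624, -0.2397, 0.2167]
tool_rot: [-68.5, 89.9, -74.6]
force: [0.6, 0.2, -0.3]
grip_width: 0.0855
```

```bash
cat >> h.py <<'E'
def blocks(cams=("top","side"),pm=.3):
    out=[]
    for c in cams:
        im,d=read_camera(c); P=cloud(c,d)
        for r in regions_of(c,"block_1"):
            q=P[r["pixels"]]; q=q[~np.isnan(q[:,0])]
            if r["p"]<pm or len(q)<30: continue
            zt=np.percentile(q[:,2],90); tp=q[q[:,2]>zt-.005]
            (cx,cy),(w,h),a=cv2.minAreaRect((tp[:,:2]*1000).astype(np.float32))
            if h<w: w,h,a=h,w,a+90
            b=(a+90+90)%180-90   # long side direction
            p=np.array([cx/1000,cy/1000,zt])
            print(c,"p%.2f"%r["p"],"w",p.round(4),"clamp",w2c(p).round(4),"%.0fx%.0f"%(w,h),"long %.1f"%b,"rel %.1f"%(b-TH),r["pixel"])
E
python3 -c "
from h import *
to(c2w([0,-.117,.2]),84)
blocks()
for c in('top','side'):
    im,d=read_camera(c); P=cloud(c,d)
    for r in regions_of(c,'jaw_fin')[:1]:
        q=P[r['pixels']];q=q[q[:,2]>.095]; print(c,'fin',w2c(q.mean(0)) if len(q) else 0)
"
```

```text
t11.32 d [0.0167 0.0032 0.0307] turn -0.2 | now clamp [-0.0308 -0.1201  0.2167] yaw 83.8 F [ 0.5  0.3 -0.3] g 0.0855 q7 4
top p0.80 w [ 0.46   -0.3136  0.0251] clamp [-0.1248 -0.2043  0.0251] 47x114 long -52.4 rel -46.4 [347.3, 213.8]
top p0.77 w [ 0.4421 -0.0933  0.025 ] clamp [-0.1657  0.013   0.025 ] 40x61 long -15.0 rel -9.0 [226.3, 234.0]
top p0.32 w [ 0.5745 -0.0711  0.0687] clamp [-0.0363  0.0489  0.0687] 140x230 long -88.2 rel -82.2 [205.9, 155.7]
side p0.86 w [ 0.445  -0.0911  0.0225] clamp [-0.163   0.0154  0.0225] 41x63 long -15.0 rel -9.0 [292.9, 273.9]
side p0.86 w [ 0.4884 -0.3295  0.0229] clamp [-0.0949 -0.2171  0.0229] 43x60 long 11.4 rel 17.4 [301.1, 217.3]
side p0.81 w [ 0.4829 -0.2577  0.0228] clamp [-0.1079 -0.1463  0.0228] 43x62 long -6.2 rel -0.2 [294.2, 231.2]
side p0.78 w [ 0.4677 -0.1797  0.0227] clamp [-0.1312 -0.0703  0.0227] 43x62 long -11.4 rel -5.4 [294.9, 247.5]
top fin [-0.07640694 -0.15783121  0.61333152]
side fin [ 0.00071032 -0.12693693  0.10404763]
```

```bash
python3 -c "
from h import *
to([.4435,-.0922,.024],75)"
```

```text
t11.72 d [ 0.1921  0.1331 -0.1339] turn 9.0 | now clamp [-0.0306 -0.1189  0.2161] yaw 84.0 F [-0.7  1.  -0. ] g 0.0870 q7 4
```

Request:
step_arm(deltas=[[1,0,0.035,-0.035,3],[1,0.02,0.075,-0.075,6],[1,0.06,0.115,-0.115,9],[1,0.1,0.133,-0.134,9],[1,0.14,0.133,-0.134,9],[1,0.165,0.133,-0.134,9],[1,0.18,0.133,-0.134,9],[1,0.192,0.133,-0.134,9],[1,0.192,0.133,-0.134,9]])

```text
time_s: 12.85
tool_pos: [0.4431, -0.0922, 0.0237]
tool_rot: [157.1, 89.9, 142.1]
force: [0.8, -0.3, -0.4]
grip_width: 0.0872
```

```bash
python3 -c "
from h import *
to([.4435,-.0922,.024],75)"
```

```text
t12.85 d [-0.0003  0.0001  0.0003] turn 0.0 | now clamp [-0.1647  0.0141  0.0237] yaw 75.0 F [ 0.8 -0.2 -0.4] g 0.0872 q7 -17
```

Request:
step_arm(deltas=[[-1,0,0,0,0],[-1,0,0,0,0],[-1,0,0,0,0],[-1,0,0,0,0],[-1,-0.02,0,0,0],[-1,-0.05,0,0,0],[-1,-0.09,0,0,0],[-1,-0.126,0,0,0],[-1,-0.126,0,0,0]], newtons=20)

```text
time_s: 13.98
tool_pos: [0.445, -0.0929, 0.1525]
tool_rot: [-19.9, 89.7, -34.9]
force: [-0.0, 0.6, -1.4]
grip_width: 0.0625
```

```bash
python3 -c "
from h import *
to(c2w([0,.0778,.064]),84)"
```

```text
t13.97 d [0.0891 0.089  0.1503] turn -9.0 | now clamp [-0.1628  0.0137  0.1525] yaw 75.0 F [-0.1  0.6 -1.4] g 0.0625 q7 -6
```

Request:
step_arm(deltas=[[-1,0,0.022,0.036,-2],[-1,0,0.045,0.075,-4.5],[-1,0,0.066,0.112,-7],[-1,0,0.0877,0.15,-9],[-1,0.02,0.0877,0.1503,-9],[-1,0.05,0.0877,0.1503,-9],[-1,0.07,0.0877,0.1503,-9],[-1,0.08,0.0877,0.1503,-9],[-1,0.08,0.0877,0.1503,-9]])

```text
time_s: 15.1
tool_pos: [0.6105, -0.0468, 0.0694]
tool_rot: [-169.8, 89.9, -175.8]
force: [0.2, 0.6, -1.6]
grip_width: 0.0626
```

```bash
python3 -c "
from h import *
to(c2w([0,.0765,.064]),84)
im,d=read_camera('side');save('pics/s2.png',im)
cv2.imwrite('pics/crop3.png',cv2.resize(cv2.imread('pics/s2.png')[190:330,140:340],(700,490),interpolation=cv2.INTER_CUBIC))
"
```

```text
t15.10 d [ 0.0054 -0.0003  0.003 ] turn -0.0 | now clamp [-0.003   0.0768  0.0694] yaw 84.0 F [ 0.2  0.6 -1.6] g 0.0626 q7 -22
```

View pics/crop3.png

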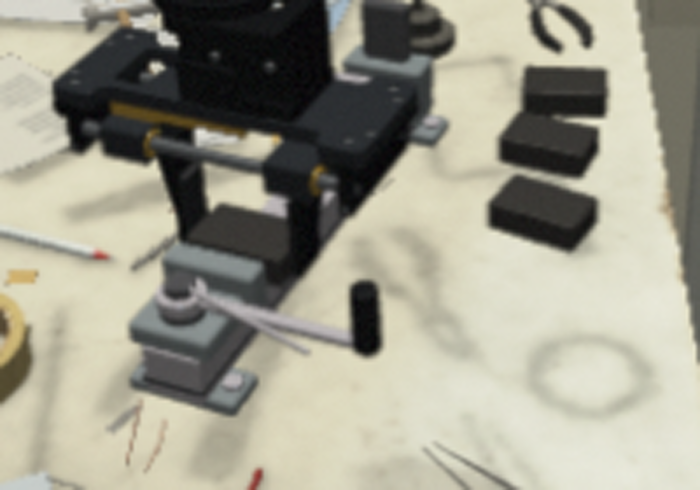

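The view shows the block held level, lying across the rail just ahead of the stop. I'll lower it and release.

Request:
step_arm(deltas=[[-1,0.003,0,0.003,0],[-1,0.0055,0,0.003,0],[-1,0.0055,0,0.003,0],[0.6,0.0055,0,0.003,0],[0.9,0.0055,0,0.003,0],[0.9,0.0055,0,0.003,0],[0.9,-0.03,0,0.003,0],[1,-0.08,0,0.003,0],[1,-0.12,0,0.003,0]])

```text
time_s: 16.27
tool_pos: [0.6144, -0.0466, 0.192]
tool_rot: [-0.6, 89.9, -6.6]
force: [0.4, -0.2, 0.9]
grip_width: 0.0864
```

```bash
python3 -c "
from h import *
to([.466,-.1803,.024],78.3)
blocks()"
```

```text
t16.27 d [ 0.1679 -0.1484 -0.1339] turn 5.7 | now clamp [0.0008 0.0774 0.192 ] yaw 84.0 F [ 0.5 -0.2  0.9] g 0.0864 q7 -18
top p0.87 w [ 0.4792 -0.2598  0.0249] clamp [-0.1114 -0.1487  0.0249] 40x61 long -7.0 rel -1.0 [305.0, 211.6]
top p0.78 w [ 0.4645 -0.1805  0.0252] clamp [-0.1343 -0.0714  0.0252] 40x60 long -12.3 rel -6.3 [273.5, 221.5]
top p0.69 w [ 0.4842 -0.3316  0.0252] clamp [-0.0989 -0.2197  0.0252] 38x62 long 10.1 rel 16.1 [341.9, 213.2]
top p0.64 w [ 0.5979 -0.0625  0.0649] clamp [-0.014   0.0599  0.0649] 22x83 long 8.1 rel 14.1 [211.9, 152.8]
side p0.97 w [ 0.6125 -0.045   0.0627] clamp [-0.0013  0.0788  0.0627] 44x63 long -4.2 rel 1.8 [210.0, 256.1]
side p0.87 w [ 0.4887 -0.33    0.0228] clamp [-0.0946 -0.2176  0.0228] 43x61 long 13.8 rel 19.8 [301.9, 217.5]
side p0.71 w [ 0.4827 -0.2583  0.0228] clamp [-0.1081 -0.1469  0.0228] 41x62 long -6.7 rel -0.7 [294.6, 231.1]
side p0.65 w [ 0.468  -0.1776  0.0228] clamp [-0.1311 -0.0682  0.0228] 41x61 long -13.4 rel -7.4 [293.2, 249.1]
```

Request:
step_arm(deltas=[[1,0,-0.04,-0.036,2],[1,0,-0.08,-0.072,4],[1,0.02,-0.115,-0.105,6],[1,0.05,-0.147,-0.134,6.2],[1,0.09,-0.148,-0.134,6.2],[1,0.13,-0.148,-0.134,6.2],[1,0.15,-0.148,-0.134,6.2],[1,0.16,-0.148,-0.134,6.2],[1,0.168,-0.148,-0.134,6.2],[1,0.168,-0.148,-0.134,6.2]])

```text
time_s: 17.73
tool_pos: [0.4658, -0.18, 0.0223]
tool_rot: [-24.0, 90.0, -36.2]
force: [-0.3, 0.1, -1.0]
grip_width: 0.0872
```

Request:
step_arm(deltas=[[-1,0,0,0,0],[-1,0,0,0,0],[-1,0,0,0,0],[-1,0,0,0,0],[-1,-0.02,0,0,0],[-1,-0.05,0,0,0],[-1,-0.09,0,0,0],[-1,-0.126,0,0,0],[-1,-0.126,0,0,0]])

```text
time_s: 18.85
tool_pos: [0.4675, -0.1806, 0.1518]
tool_rot: [-26.5, 89.6, -38.6]
force: [-0.2, 0.2, -1.2]
grip_width: 0.0632
```

```bash
python3 -c "
from h import *
to(c2w([0.001,.0340,.064]),84)"
```

```text
t18.85 d [0.0881 0.1191 0.1196] turn -6.2 | now clamp [-0.1312 -0.0712  0.1518] yaw 77.8 F [-0.3  0.2 -1.2] g 0.0632 q7 0
```

Request:
step_arm(deltas=[[-1,0,0.03,0.03,-2],[-1,0,0.06,0.06,-4],[-1,0,0.09,0.09,-6.2],[-1,0,0.119,0.122,-6.2],[-1,0.03,0.119,0.122,-6.2],[-1,0.06,0.119,0.122,-6.2],[-1,0.08,0.119,0.122,-6.2],[-1,0.08,0.119,0.122,-6.2]])

```text
time_s: 19.85
tool_pos: [0.6083, -0.0895, 0.0663]
tool_rot: [174.0, 89.8, 168.0]
force: [-0.6, -0.7, -0.2]
grip_width: 0.0627
```

```bash
python3 -c "
from h import *
to(c2w([0.001,.0340,.0625]),84)"
```

```text
t19.85 d [ 0.0038 -0.0001  0.0018] turn 0.0 | now clamp [-0.0008  0.0341  0.0663] yaw 84.0 F [-0.5 -0.7 -0.2] g 0.0627 q7 -19
```

Request:
step_arm(deltas=[[-1,0.003,0,0.002,0],[-1,0.0045,0,0.002,0],[-1,0.0045,0,0.002,0],[0.6,0.0045,0,0.002,0],[0.9,0.0045,0,0.002,0],[0.9,0.0045,0,0.002,0],[0.9,-0.03,0,0.002,0],[1,-0.08,0,0.002,0],[1,-0.12,0,0.002,0]])

```text
time_s: 20.98
tool_pos: [0.6121, -0.0895, 0.19]
tool_rot: [-1.7, 89.9, -7.7]
force: [0.8, -0.0, -0.3]
grip_width: 0.0864
```

```bash
python3 -c "
from h import *
blocks()
to([.481,-.2590,.024],83)"
```

```text
top p0.94 w [ 0.4844 -0.3316  0.0248] clamp [-0.0987 -0.2196  0.0248] 40x61 long 10.3 rel 16.3 [343.0, 214.6]
top p0.87 w [ 0.4792 -0.2598  0.0253] clamp [-0.1113 -0.1488  0.0253] 40x61 long -5.8 rel 0.2 [306.1, 214.0]
side p0.90 w [ 0.4878 -0.3298  0.0229] clamp [-0.0955 -0.2174  0.0229] 43x59 long 12.3 rel 18.3 [301.8, 215.6]
side p0.64 w [ 0.6123 -0.044   0.0628] clamp [-0.0016  0.0798  0.0628] 44x63 long -6.8 rel -0.8 [211.2, 259.0]
side p0.58 w [ 0.4823 -0.2575  0.0228] clamp [-0.1085 -0.1462  0.0228] 42x62 long -7.7 rel -1.7 [295.4, 231.2]
 t21.18 d [ 0.1647 -0.1819 -0.1129] turn 1.0 | now clamp [0.003  0.0342 0.1887] yaw 84.0 F [-0.2  0.2 -0.3] g 0.0873 q7 -15
```

Request:
step_arm(deltas=[[1,0,-0.045,-0.028,1],[1,0,-0.09,-0.056,1],[1,0.02,-0.135,-0.084,1],[1,0.05,-0.18,-0.113,1],[1,0.09,-0.182,-0.113,1],[1,0.13,-0.182,-0.113,1],[1,0.15,-0.182,-0.113,1],[1,0.16,-0.182,-0.113,1],[1,0.164,-0.182,-0.113,1],[1,0.164,-0.182,-0.113,1]])

```text
time_s: 22.42
tool_pos: [0.4811, -0.2591, 0.0248]
tool_rot: [-30.6, 89.9, -37.5]
force: [0.1, 0.1, 0.0]
grip_width: 0.0868
```

```bash
python3 -c "
from h import *
to([.481,-.2590,.024],83)
im,d=read_camera('side');save('pics/s3.png',im)
cv2.imwrite('pics/crop4.png',cv2.resize(cv2.imread('pics/s3.png')[190:330,140:340],(700,490),interpolation=cv2.INTER_CUBIC))
"
```

```text
t22.43 d [ 0.0008  0.0001 -0.0002] turn 0.0 | now clamp [-0.1095 -0.1478  0.0248] yaw 83.0 F [0.1 0.1 0. ] g 0.0868 q7 1
```

View pics/crop4.png

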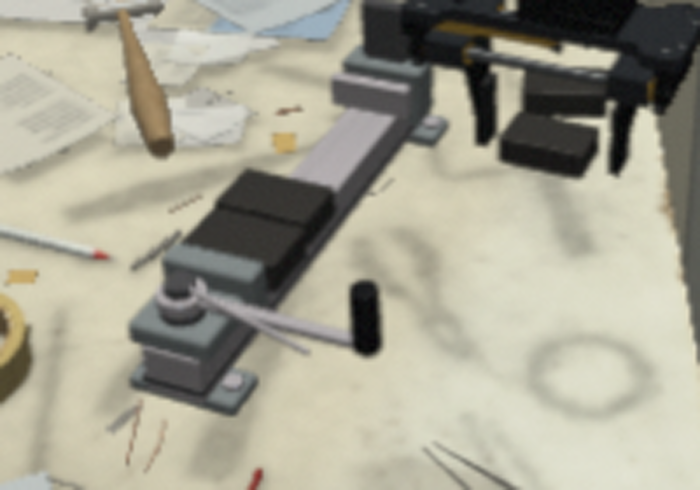

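Two blocks lie flat, side by side, against the stop at about (250,225). The fingers straddle the third at (550,145). I'll grip it.

Request:
step_arm(deltas=[[-1,0.001,0,0,0],[-1,0.001,0,0,0],[-1,0.001,0,0,0],[-1,0.001,0,0,0],[-1,-0.02,0,0,0],[-1,-0.05,0,0,0],[-1,-0.09,0,0,0],[-1,-0.126,0,0,0],[-1,-0.126,0,0,0]])

```text
time_s: 23.6
tool_pos: [0.4826, -0.2596, 0.1541]
tool_rot: [-33.2, 89.6, -40.2]
force: [0.1, 0.2, -1.8]
grip_width: 0.0628
```

```bash
python3 -c "
from h import *
to(c2w([0.001,-.0085,.064]),84)"
```

```text
t23.60 d [0.0902 0.1419 0.1061] turn -1.0 | now clamp [-0.108  -0.1482  0.1541] yaw 83.0 F [ 0.   0.2 -1.8] g 0.0628 q7 8
```

Request:
step_arm(deltas=[[-1,0,0.035,0.026,-1],[-1,0,0.07,0.053,-1],[-1,0,0.105,0.08,-1],[-1,0,0.141,0.108,-1],[-1,0.03,0.1415,0.108,-1],[-1,0.06,0.1415,0.108,-1],[-1,0.082,0.1415,0.108,-1],[-1,0.082,0.1415,0.108,-1]])

```text
time_s: 24.6
tool_pos: [0.6035, -0.1316, 0.0663]
tool_rot: [168.1, 89.8, 162.1]
force: [-0.5, -0.1, -0.3]
grip_width: 0.0628
```

```bash
python3 -c "
from h import *
to(c2w([0.001,-.0085,.064]),84)"
```

```text
t24.60 d [ 0.0023 -0.0003  0.0022] turn 0.0 | now clamp [-0.0012 -0.0082  0.0663] yaw 84.0 F [-0.5 -0.1 -0.3] g 0.0628 q7 -15
```

Request:
step_arm(deltas=[[-1,0.002,0,0.002,0],[-1,0.0035,0,0.002,0],[-1,0.0035,0,0.002,0],[0.6,0.0035,0,0.002,0],[0.9,0.0035,0,0.002,0],[0.9,0.0035,0,0.002,0],[0.9,-0.03,0,0.002,0],[1,-0.08,0,0.002,0],[1,-0.12,0,0.002,0]])

```text
time_s: 25.72
tool_pos: [0.6071, -0.1317, 0.19]
tool_rot: [-5.9, 89.9, -11.9]
force: [-0.1, 0.2, -0.3]
grip_width: 0.0863
```

```bash
python3 -c "
from h import *
blocks(('side',))
to([.4862,-.3307,.024],101.3)"
```

```text
side p0.89 w [ 0.6039 -0.1304  0.0631] clamp [-0.0009 -0.0071  0.0631] 40x60 long -4.0 rel 2.0 [229.0, 237.7]
side p0.86 w [ 0.4881 -0.328   0.0228] clamp [-0.0954 -0.2156  0.0228] 45x60 long 12.0 rel 18.0 [301.2, 216.2]
side p0.77 w [ 0.6101 -0.0869  0.0629] clamp [0.0007 0.0369 0.0629] 46x63 long -6.8 rel -0.8 [218.7, 242.4]
side p0.70 w [ 0.6123 -0.0461  0.0629] clamp [-0.0013  0.0777  0.0629] 49x64 long -8.0 rel -2.0 [209.6, 256.6]
 t25.82 d [ 0.1688 -0.2107 -0.1035] turn -17.3 | now clamp [ 0.0051 -0.0076  0.1934] yaw 84.0 F [0.2 0.7 0.3] g 0.0868 q7 -11
```

Request:
step_arm(deltas=[[1,0,-0.05,-0.026,-5],[1,0,-0.1,-0.052,-10],[1,0.02,-0.15,-0.078,-15],[1,0.05,-0.2,-0.1,-17.3],[1,0.09,-0.2105,-0.103,-17.3],[1,0.13,-0.2105,-0.103,-17.3],[1,0.15,-0.2105,-0.103,-17.3],[1,0.16,-0.2105,-0.103,-17.3],[1,0.168,-0.2105,-0.103,-17.3],[1,0.168,-0.2105,-0.103,-17.3]])

```text
time_s: 27.08
tool_pos: [0.4829, -0.3305, 0.0205]
tool_rot: [-61.7, 90.0, -50.4]
force: [0.2, -0.8, 0.1]
grip_width: 0.0869
```

```bash
python3 -c "
from h import *
to([.4862,-.3307,.024],101.3); blocks(('side',))"
```

```text
t27.07 d [-0.0035 -0.0009  0.0032] turn 0.0 | now clamp [-0.1003 -0.2186  0.0205] yaw 101.3 F [ 0.3 -0.8  0.1] g 0.0869 q7 23
side p0.86 w [ 0.6123 -0.046   0.063 ] clamp [-0.0014  0.0778  0.063 ] 40x63 long -8.0 rel -2.0 [210.3, 258.0]
side p0.81 w [ 0.4872 -0.3295  0.0227] clamp [-0.0961 -0.2172  0.0227] 42x59 long 13.9 rel 19.9 [298.5, 216.7]
side p0.75 w [ 0.6082 -0.1273  0.0629] clamp [ 0.0031 -0.0035  0.0629] 42x63 long -8.1 rel -2.1 [227.5, 234.1]
side p0.70 w [ 0.6105 -0.0859  0.0629] clamp [0.001  0.038  0.0629] 48x64 long -2.0 rel 4.0 [218.8, 245.4]
```

Request:
step_arm(deltas=[[1,-0.0035,-0.001,0.003,0],[-1,-0.0035,-0.001,0.003,0],[-1,-0.0035,-0.001,0.003,0],[-1,-0.0035,-0.001,0.003,0],[-1,-0.0035,-0.001,0.003,0],[-1,-0.0035,-0.001,0.003,0],[-1,-0.02,0,0.003,0],[-1,-0.05,0,0.003,0],[-1,-0.09,0,0.003,0],[-1,-0.126,0,0.003,0],[-1,-0.126,0,0.003,0]])

```text
time_s: 28.55
tool_pos: [0.4874, -0.3306, 0.1501]
tool_rot: [-53.9, 89.6, -42.5]
force: [0.1, -1.2, -1.0]
grip_width: 0.0629
```

```bash
python3 -c "
from h import *
to(c2w([0.001,-.0512,.064]),84)"
```

```text
t28.55 d [0.086  0.1311 0.1418] turn 17.3 | now clamp [-0.0958 -0.2183  0.1501] yaw 101.3 F [ 0.3 -1.2 -1. ] g 0.0629 q7 28
```

Request:
step_arm(deltas=[[-1,0,0.033,0.036,5],[-1,0,0.066,0.072,10],[-1,0,0.1,0.108,15],[-1,0,0.13,0.142,17.3],[-1,0,0.131,0.143,17.3],[-1,0.03,0.131,0.143,17.3],[-1,0.06,0.131,0.143,17.3],[-1,0.078,0.131,0.143,17.3],[-1,0.078,0.131,0.143,17.3]])

```text
time_s: 29.68
tool_pos: [0.5984, -0.1738, 0.0664]
tool_rot: [171.8, 89.8, 165.7]
force: [-0.9, -1.0, -0.8]
grip_width: 0.0629
```

```bash
python3 -c "
from h import *
to(c2w([0.001,-.0512,.064]),84)"
```

```text
t29.68 d [ 0.0024 -0.0004  0.0028] turn -0.0 | now clamp [-0.0018 -0.0508  0.0664] yaw 84.0 F [-0.8 -1.1 -0.8] g 0.0629 q7 -11
```

Request:
step_arm(deltas=[[-1,0.002,0,0.002,0],[-1,0.0035,0,0.002,0],[-1,0.0035,0,0.002,0],[0.6,0.0035,0,0.002,0],[0.9,0.0035,0,0.002,0],[0.9,0.0035,0,0.002,0],[0.9,-0.03,0,0.002,0],[1,-0.08,0,0.002,0],[1,-0.12,-0.04,0.002,0],[-1,-0.12,-0.1,0.002,10],[-1,-0.12,-0.12,0.002,20],[-1,-0.12,-0.122,0.002,30]])

```text
time_s: 31.18
tool_pos: [0.5881, -0.2983, 0.1877]
tool_rot: [-86.1, 90.0, -122.7]
force: [1.3, 0.9, 0.0]
grip_width: 0.0648
```

```bash
python3 -c "
from h import *
blocks(('side',))
im,d=read_camera('side');save('pics/s4.png',im)
cv2.imwrite('pics/crop5.png',cv2.resize(cv2.imread('pics/s4.png')[190:330,140:340],(700,490),interpolation=cv2.INTER_CUBIC))
P=cloud('side',d)
for r in regions_of('side','jaw_fin')[:1]:
        q=P[r['pixels']];q=q[q[:,2]>.106]; print('fin',w2c(q.mean(0)),w2c(q).min(0),w2c(q).max(0))
for r in regions_of('side','pad')[:1]:
        q=P[r['pixels']];q=q[q[:,2]>.045]; print('pad',np.nanmedian(w2c(q),0))
to(c2w([0,-.175,.098]),-6)
"
```

```text
side p0.67 w [ 0.611  -0.085   0.0631] clamp [0.0014 0.0389 0.0631] 43x63 long -4.5 rel 1.5 [218.0, 243.4]
side p0.66 w [ 0.6003 -0.1689  0.063 ] clamp [-0.0005 -0.0457  0.063 ] 54x60 long -11.0 rel -5.0 [237.9, 226.2]
side p0.61 w [ 0.6119 -0.0444  0.0629] clamp [-0.0019  0.0793  0.0629] 49x62 long -3.9 rel 2.1 [210.0, 258.1]
side p0.58 w [ 0.5968 -0.2096  0.0637] clamp [ 0.0004 -0.0866  0.0637] 43x54 long -6.2 rel -0.2 [247.8, 214.3]
side p0.57 w [ 0.6076 -0.1254  0.0632] clamp [ 0.0023 -0.0017  0.0632] 43x64 long -8.0 rel -2.0 [226.1, 236.2]<string>:8: RuntimeWarning: Mean of empty slice.
  ret = um.true_divide(
Traceback (most recent call last):
ValueError: zero-size array to reduction operation minimum which has no identity
```

View pics/crop5.png

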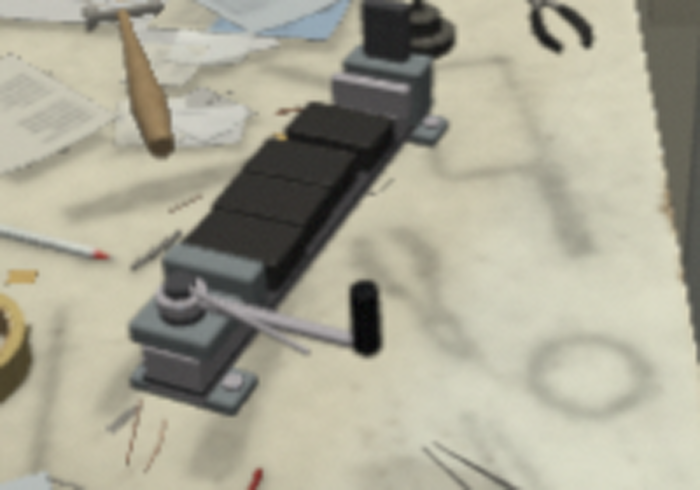

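```bash
python3 -c "
from h import *
to(c2w([0,-.175,.098]),-6)
"
```

```text
t31.38 d [ 0.0901 -0.0039  0.0002] turn 60.2 | now clamp [ 0.0017 -0.1715  0.1881] yaw 54.2 F [ 0.4  0.4 -0.1] g 0.0489 q7 -25
```

Request:
step_arm(deltas=[[-1,0,-0.004,0,10],[-1,0,-0.004,0,20],[-1,0,-0.004,0,30],[-1,0,-0.004,0,40],[-1,0,-0.004,0,50],[-1,0,-0.004,0,60.2],[-1,0.03,-0.004,0,60.2],[-1,0.06,-0.004,0,60.2],[-1,0.085,-0.004,0,60.2],[-1,0.09,-0.004,0,60.2],[-1,0.09,-0.004,0,60.2]])

```text
time_s: 32.75
tool_pos: [0.5872, -0.2977, 0.0985]
tool_rot: [108.5, 90.0, 12.4]
force: [0.1, -0.2, 0.1]
grip_width: 0.0007
```

```bash
python3 -c "
from h import *
to(c2w([0,-.128,.098]),-6)
"
```

```text
t32.75 d [ 0.0005 -0.0001 -0.0472] turn -0.1 | now clamp [-0.     -0.1752  0.0985] yaw -6.1 F [ 0.1 -0.1  0.1] g 0.0007 q7 -83
```

Request:
step_arm(deltas=[[-1,0,0,-0.008,0],[-1,0,0,-0.014,0],[-1,0,0,-0.018,0],[-1,0,0,-0.022,0],[-1,0,0,-0.026,0],[-1,0,0,-0.03,0],[-1,0,0,-0.034,0],[-1,0,0,-0.038,0],[-1,0,0,-0.042,0],[-1,0,0,-0.045,0],[-1,0,0,-0.045,0]])

```text
time_s: 34.12
tool_pos: [0.5907, -0.2592, 0.0983]
tool_rot: [7.2, 89.6, -89.3]
force: [-0.0, -8.8, -1.0]
grip_width: 0.0006
```

```bash
cat >> h.py <<'E'
def gaps():
    for c in("top","side"):
        im,d=read_camera(c); save("pics/g_%s.png"%c,im); P=cloud(c,d); q=w2c(P.reshape(-1,3)); q=q[~np.isnan(q[:,0])]
        s=lambda m,k=1: np.round(np.percentile(q[m][:,k],[3,97])*1000,1) if m.sum()>10 else None
        z=q[:,2]; X=abs(q[:,0])<.012; zt=.0025 if c=="top" else 0
        print(c,"fin top y",s((abs(z-.1095)<.003)&X&(abs(q[:,1]+.1)<.06)),
          "stop top y",s((abs(z-.0665)<.003)&(abs(q[:,0])<.02)&(abs(q[:,1]-.11)<.02)),
          "post",np.round(q[(z>.09)&(abs(q[:,0]+.11)<.03)&(abs(q[:,1]-.143)<.05)].mean(0),4))
E
python3 -c "
from h import *
to(c2w([0,-.128,.098]),-6)
gaps()
"
```

```text
t34.12 d [ 0.0002  0.0004 -0.0085] turn -0.4 | now clamp [-0.0005 -0.1365  0.0983] yaw -6.4 F [ 0.9 -8.8 -1. ] g 0.0006 q7 -87
top fin top y None stop top y [ 92.5 116.3] post [-0.1122  0.1404  0.1011]
side fin top y [-138.3 -108.9] stop top y [102.  117.8] post [-0.1119  0.1451  0.0985]
```

Request:
step_arm(deltas=[[-1,0,0,-0.003,0],[-1,0,0,-0.006,0],[-1,0,0,-0.009,0],[-1,0,0,-0.011,0],[-1,0,0,-0.011,0]])

```text
time_s: 34.85
tool_pos: [0.5918, -0.2485, 0.0983]
tool_rot: [4.8, 89.6, -91.7]
force: [0.4, -9.4, 0.4]
grip_width: 0.0005
```

```bash
python3 -c "
from h import *
to(c2w([0,-.1155,.098]),-6)
gaps();blocks(('side',))
cv2.imwrite('pics/crop6.png',cv2.resize(cv2.imread('pics/g_side.png')[170:310,150:350],(700,490),interpolation=cv2.INTER_CUBIC))
"
```

```text
t34.85 d [ 0.0002  0.0005 -0.0103] turn -0.4 | now clamp [-0.0005 -0.1258  0.0983] yaw -6.4 F [ 1.4 -9.3  0.4] g 0.0005 q7 -88
top fin top y None stop top y [ 91.5 116.7] post [-0.1123  0.1401  0.1012]
side fin top y [-131.4  -98.4] stop top y [101.4 118.4] post [-0.1119  0.1451  0.0983]
side p0.90 w [ 0.6099 -0.0873  0.0631] clamp [0.0006 0.0365 0.0631] 44x62 long -7.5 rel -1.5 [218.1, 246.1]
side p0.79 w [ 0.607  -0.1279  0.063 ] clamp [ 0.0019 -0.0042  0.063 ] 41x61 long -2.2 rel 3.8 [227.0, 236.6]
side p0.77 w [ 0.5996 -0.1695  0.0631] clamp [-0.0011 -0.0464  0.0631] 50x59 long -8.4 rel -2.4 [237.1, 226.9]
side p0.61 w [ 0.6118 -0.0446  0.0629] clamp [-0.002   0.0791  0.0629] 48x63 long -5.1 rel 0.9 [212.6, 257.7]
```

View pics/crop6.png

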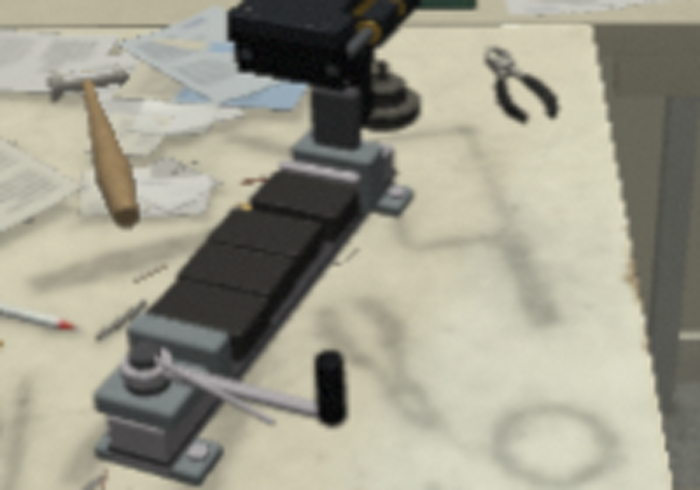

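Request:
step_arm(deltas=[[-1,0,0,-0.002,0],[-1,0,0,-0.004,0],[-1,0,0,-0.006,0],[-1,0,0,-0.007,0],[-1,0,0,-0.007,0],[-1,0,0,-0.007,0]])

```text
time_s: 35.8
tool_pos: [0.5924, -0.242, 0.0983]
tool_rot: [2.9, 89.6, -93.6]
force: [-0.6, -10.7, -0.4]
grip_width: 0.0006
```

```bash
python3 -c "
from h import *
to(c2w([0,-.1155,.098]),-6)
gaps();blocks(('side',))
"
```

```text
t35.80 d [ 0.0002  0.0006 -0.0037] turn -0.5 | now clamp [-0.0006 -0.1192  0.0983] yaw -6.5 F [  0.5 -10.7  -0.4] g 0.0006 q7 -88
top fin top y None stop top y [ 91.8 116.8] post [-0.1124  0.14    0.101 ]
side fin top y [-122.3  -92.9] stop top y [101.6 118.4] post [-0.1118  0.145   0.0984]
side p0.87 w [ 0.6079 -0.1265  0.0632] clamp [ 0.0027 -0.0028  0.0632] 38x60 long -7.0 rel -1.0 [225.9, 235.9]
side p0.86 w [ 0.6111 -0.0475  0.0628] clamp [-0.0023  0.0762  0.0628] 46x65 long -15.2 rel -9.2 [212.8, 257.3]
side p0.83 w [ 0.6107 -0.0836  0.0629] clamp [0.001  0.0403 0.0629] 50x64 long -3.1 rel 2.9 [218.4, 244.3]
side p0.63 w [ 0.6002 -0.1666  0.0631] clamp [-0.0007 -0.0434  0.0631] 51x60 long -11.3 rel -5.3 [238.4, 229.1]
```

Request:
step_arm(deltas=[[-1,0,0,-0.001,0],[-1,0,0,-0.002,0],[-1,0,0,-0.002,0]])

```text
time_s: 36.38
tool_pos: [0.5926, -0.2403, 0.0983]
tool_rot: [3.0, 89.5, -93.5]
force: [0.3, -10.1, -0.7]
grip_width: 0.0007
```

```bash
python3 -c "
from h import *
to(c2w([0,-.1155,.098]),-6)
gaps()
"
```

```text
t36.38 d [ 0.0002  0.0006 -0.002 ] turn -0.5 | now clamp [-0.0006 -0.1175  0.0983] yaw -6.5 F [  1.4 -10.   -0.7] g 0.0007 q7 -88
top fin top y None stop top y [ 91.9 116.4] post [-0.1124  0.1402  0.101 ]
side fin top y [-124.8  -90.4] stop top y [101.8 119.7] post [-0.1118  0.1453  0.0981]
```

Request:
step_arm(deltas=[[-1,0,0,-0.001,0],[-1,0,0,-0.002,0],[-1,0,0,-0.002,0]])

```text
time_s: 36.85
tool_pos: [0.5928, -0.2387, 0.0983]
tool_rot: [2.8, 89.5, -93.7]
force: [-1.2, -11.1, -0.6]
grip_width: 0.0008
```

Request:
step_arm(deltas=[[-1,0,0,-0.001,0],[-1,0,0,-0.002,0],[-1,0,0,-0.002,0]])

```text
time_s: 37.22
tool_pos: [0.5929, -0.2369, 0.0983]
tool_rot: [2.4, 89.5, -94.1]
force: [-0.9, -10.5, -0.6]
grip_width: 0.0002
```

```bash
python3 -c "
from h import *
to(c2w([0,-.1155,.098]),-6)
gaps()
cv2.imwrite('pics/crop7.png',cv2.resize(cv2.imread('pics/g_side.png')[190:290,180:300],(720,600),interpolation=cv2.INTER_CUBIC))
"
```

```text
t37.23 d [0.0003 0.0007 0.0014] turn -0.5 | now clamp [-0.0007 -0.1141  0.0983] yaw -6.5 F [  0.3 -10.6  -0.6] g 0.0002 q7 -89
top fin top y None stop top y [ 91.6 116.8] post [-0.1123  0.1401  0.1011]
side fin top y [-122.   -87.4] stop top y [101.6 118.8] post [-0.1117  0.1453  0.0983]
```

View pics/crop7.png

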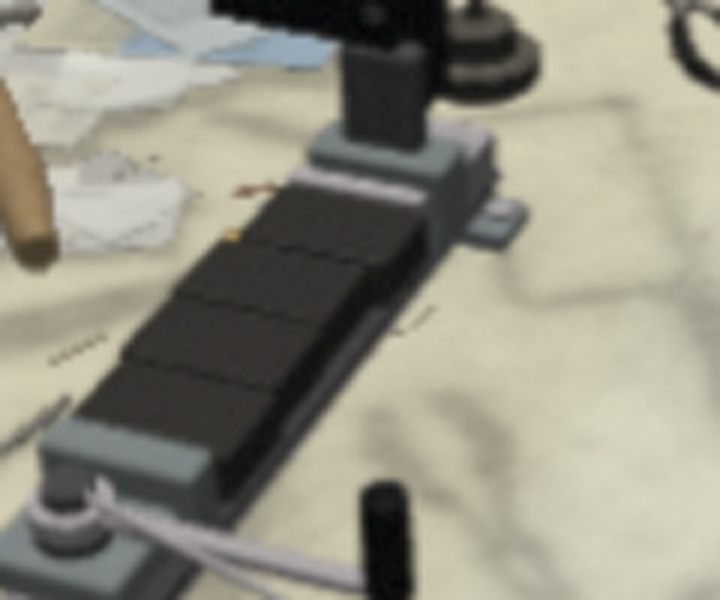

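Request:
step_arm(deltas=[[-1,0,0,-0.001,0],[-1,0,0,-0.002,0],[-1,0,0,-0.002,0]])

```text
time_s: 37.7
tool_pos: [0.5931, -0.2354, 0.0983]
tool_rot: [2.5, 89.5, -94.0]
force: [-0.7, -11.3, -1.0]
grip_width: 0.0004
```

Request:
step_arm(deltas=[[-1,0,0,-0.001,0],[-1,0,0,-0.001,0],[-1,0,0,-0.001,0]])

```text
time_s: 38.08
tool_pos: [0.5931, -0.2349, 0.0983]
tool_rot: [2.5, 89.4, -94.0]
force: [-0.2, -12.5, -0.3]
grip_width: 0.0005
```

```bash
python3 -c "
from h import *
for i in range(3): to(c2w([0,-.1155,.098]),-6); gaps()
"
```

```text
t38.08 d [0.0003 0.0007 0.0034] turn -0.5 | now clamp [-0.0007 -0.112   0.0983] yaw -6.5 F [  1.1 -12.4  -0.3] g 0.0005 q7 -89
top fin top y None stop top y [ 92.3 116.7] post [-0.1123  0.14    0.1009]
side fin top y [-120.8  -85. ] stop top y [100.4 118.5] post [-0.1118  0.1453  0.0981]
 t38.17 d [0.0003 0.0007 0.0034] turn -0.5 | now clamp [-0.0007 -0.1121  0.0983] yaw -6.5 F [  0.5 -12.6  -1. ] g 0.0002 q7 -89
top fin top y None stop top y [ 91.  118.8] post [-0.1124  0.1402  0.1008]
side fin top y [-117.   -84.8] stop top y [101.8 118.6] post [-0.1116  0.145   0.0983]
 t38.27 d [0.0003 0.0007 0.0034] turn -0.5 | now clamp [-0.0007 -0.1121  0.0983] yaw -6.5 F [  0.6 -12.8   1.1] g 0.0007 q7 -89
top fin top y None stop top y [ 92.6 116.9] post [-0.1125  0.14    0.1012]
side fin top y [-117.6  -84.8] stop top y [101.5 118.6] post [-0.1118  0.1451  0.0983]
```

Request:
step_arm(deltas=[[-1,0,0,0.008,0],[-1,0,0,0.015,0],[-1,-0.04,0,0.02,0],[-1,-0.08,0,0.04,0],[-1,-0.1,0,0.09,0],[-1,-0.1,-0.05,0.14,0],[-1,-0.1,-0.1,0.16,0],[-1,-0.1,-0.12,0.16,0],[-1,-0.1,-0.12,0.16,0]])

```text
time_s: 39.5
tool_pos: [0.4568, -0.373, 0.1982]
tool_rot: [-34.6, 90.0, -130.9]
force: [0.0, -0.0, -0.7]
grip_width: 0.0008
```

```bash
python3 -c "
from h import *
to(c2w([0,-.1155,.098]),-6); gaps(); gaps()
for c in('top','side'):
    im,d=read_camera(c); q=w2c(cloud(c,d).reshape(-1,3)); z=q[:,2]
    rng=(abs(q[:,0])<.022)
    # lengthwise height profile
    for lo,hi in((-.125,-.045),(.07,.125)):
        print(c,[(int(y*1000),round(float(np.nanmedian(z[rng&(abs(q[:,1]-y)<.0008)])*1000),0)) for y in np.arange(lo,hi,.002) if (rng&(abs(q[:,1]-y)<.0008)).sum()>3])
a=cv2.imread('pics/g_top.png')[130:190,160:280]; b=cv2.imread('pics/g_side.png')[190:270,190:310]
cv2.imwrite('pics/crop8.png',np.vstack([cv2.resize(a,(590,295),interpolation=cv2.INTER_CUBIC),cv2.resize(b,(590,300),interpolation=cv2.INTER_CUBIC)]))
"
```

```text
t39.50 d [ 0.1001  0.121  -0.1488] turn -0.3 | now clamp [-0.1218 -0.2636  0.1982] yaw -6.3 F [ 0.   0.  -0.7] g 0.0008 q7 -66
top fin top y [-100.3  -87.7] stop top y [ 91.3 116.8] post [-0.1127  0.1402  0.1007]
side fin top y [-98.  -86.3] stop top y [102.  119.3] post [-0.1118  0.1453  0.0984]
top fin top y [-100.2  -88.3] stop top y [ 92.6 120.8] post [-0.1123  0.1402  0.1009]
side fin top y [-97.3 -85.6] stop top y [102.  118.1] post [-0.1118  0.145   0.0981]
top [(-125, 39.0), (-123, 39.0), (-121, 39.0), (-119, 40.0), (-117, 40.0), (-114, 40.0), (-112, 40.0), (-110, 40.0), (-108, 39.0), (-106, 64.0), (-104, 66.0), (-102, 65.0), (-100, 105.0), (-98, 108.0), (-96, 108.0), (-94, 109.0), (-92, 109.0), (-90, 110.0), (-88, 108.0), (-86, 66.0), (-84, 66.0), (-82, 67.0), (-80, 66.0), (-78, 41.0), (-76, 41.0), (-74, 42.0), (-72, 62.0), (-70, 63.0), (-68, 64.0), (-66, 64.0), (-64, 64.0), (-62, 60.0), (-60, 62.0), (-58, 62.0), (-56, 60.0), (-54, 62.0), (-52, 63.0), (-50, 62.0), (-48, 63.0), (-46, 63.0)]
top [(70, 63.0), (72, 62.0), (74, 61.0), (76, 62.0), (78, 63.0), (80, 62.0), (82, 61.0
[... 281 characters left out ...]
 -0.0), (-104, 2.0), (-98, 66.0), (-96, 99.0), (-94, 76.0), (-92, 106.0), (-90, 80.0), (-88, 93.0), (-86, 86.0), (-84, 84.0), (-82, 65.0), (-80, 64.0), (-78, 62.0), (-76, 19.0), (-70, 36.0), (-68, 63.0), (-66, 63.0), (-64, 63.0), (-62, 62.0), (-60, 61.0), (-58, 62.0), (-56, 62.0), (-54, 61.0), (-52, 61.0), (-50, 61.0), (-48, 62.0), (-46, 62.0)]
side [(70, 62.0), (72, 61.0), (74, 61.0), (76, 62.0), (78, 61.0), (80, 62.0), (82, 62.0), (84, 62.0), (86, 62.0), (88, 61.0), (90, 62.0), (92, 62.0), (94, 62.0), (96, 62.0), (98, 10.0), (100, 1.0), (102, 64.0), (104, 65.0), (106, 65.0), (108, 64.0), (110, 65.0), (112, 45.0), (114, 64.0), (116, 62.0), (118, 58.0), (120, 60.0), (122, 29.0), (124, 38.0)]
```

View pics/crop8.png

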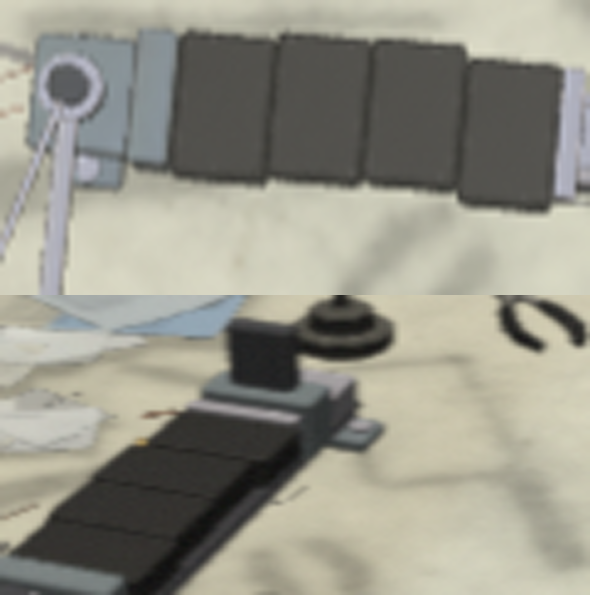

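The row is clamped. The top crop shows four blocks flush between stop and pad. By vision the fin sits 193.4 mm from the stop against 198 mm with the pad free, so the pad is in about 4.5 mm. Force suggests 3 to 3.5 mm, so both fall within 2 to 7 mm. Next is the second proof of the screw.

```bash
python3 -c "
from h import *
to(c2w([-.112,.105,.16]),-6)"
```

```text
t39.80 d [ 0.0382  0.0069 -0.3671] turn -0.1 | now clamp [-0.1193 -0.2621  0.198 ] yaw -6.1 F [-0.6  0.6  0.3] g 0.0005 q7 -66
```

Request:
step_arm(deltas=[[-1,0,0,-0.03,0],[-1,0,0,-0.08,0],[-1,0,0,-0.13,0],[-1,0,0.003,-0.18,0],[-1,0,0.007,-0.23,0],[-1,0,0.007,-0.28,0],[-1,0,0.007,-0.32,0],[-1,0.02,0.007,-0.35,0],[-1,0.04,0.007,-0.364,0],[-1,0.04,0.007,-0.366,0],[-1,0.04,0.007,-0.366,0]])

```text
time_s: 41.18
tool_pos: [0.505, -0.0097, 0.1587]
tool_rot: [92.6, 90.0, -3.6]
force: [-0.6, 0.5, -0.5]
grip_width: 0.0004
```

```bash
python3 -c "
from h import *
to(c2w([-.112,.105,.092]),-6)"
```

```text
t41.17 d [ 0.0667 -0.0003 -0.0024] turn -0.2 | now clamp [-0.1118  0.1026  0.1587] yaw -6.2 F [-0.6  0.4 -0.5] g 0.0004 q7 -103
```

Request:
step_arm(deltas=[[-1,0.03,0,0,-0.2],[-1,0.06,0,0,-0.2],[-1,0.067,0,0,-0.2],[-1,0.067,0,-0.01,-0.2],[-1,0.067,0,-0.018,-0.2],[-1,0.067,0,-0.024,-0.2],[-1,0.067,0,-0.03,-0.2],[-1,0.067,0,-0.036,-0.2],[-1,0.067,0,-0.041,-0.2],[-1,0.067,0,-0.045,-0.2],[-1,0.067,0,-0.048,-0.2],[-1,0.067,0,-0.049,-0.2]])

```text
time_s: 42.68
tool_pos: [0.511, 0.0375, 0.0914]
tool_rot: [54.1, 89.8, -42.0]
force: [2.9, -6.3, 1.7]
grip_width: 0.0002
```

```bash
python3 -c "
from h import *
to(c2w([-.112,.1495,.092]),-6)"
```

```text
t42.67 d [-0.0006 -0.0012  0.0007] turn -0.1 | now clamp [-0.1108  0.1502  0.0914] yaw -6.1 F [ 3.5 -6.   1.7] g 0.0002 q7 -113
```

Same position and force as the first proof. I'll hold 1.25 s and let it come back slowly.

Request:
step_arm(deltas=[[-1,0,0,0,0],[-1,0,0,0,0],[-1,0,0,0,0],[-1,0,0,0,0],[-1,0,0,0,0],[-1,0,0,0,0],[-1,0,0,0,0],[-1,0,0,0,0],[-1,0,0,0,0],[-1,0,0,0,0],[-1,0,0,0.006,0],[-1,0,0,0.013,0]])

```text
time_s: 44.18
tool_pos: [0.5087, 0.0258, 0.0912]
tool_rot: [79.3, 90.0, -16.7]
force: [0.6, -2.6, 3.2]
grip_width: 0.0007
```

Request:
step_arm(deltas=[[-1,0,0,0.007,0],[-1,0,0,0.014,0],[-1,0,0,0.022,0],[-1,0,0,0.032,0],[-1,-0.03,0,0.034,0],[-1,-0.07,0,0.036,0],[-1,-0.1,0,0.07,0],[-1,-0.1,0,0.12,0],[-1,-0.1,0,0.18,0],[-1,-0.1,0,0.24,0],[-1,-0.1,0,0.3,0],[-1,-0.1,0,0.34,0]])

```text
time_s: 45.68
tool_pos: [0.4713, -0.3154, 0.1906]
tool_rot: [-70.8, 90.0, -166.9]
force: [0.0, 0.4, 0.0]
grip_width: 0.0002
```

```bash
python3 -c "
from h import *
to(c2w([-.112,.1495,.092]),-6); gaps(); gaps(); blocks()
im,d=read_camera('top'); save('pics/fin.png',im)
a=cv2.imread('pics/fin.png')[120:240,140:400]; b=cv2.imread('pics/g_side.png')[180:330,150:345]
cv2.imwrite('pics/crop9.png',np.vstack([cv2.resize(a,(598,276),interpolation=cv2.INTER_CUBIC),cv2.resize(b,(598,320),interpolation=cv2.INTER_CUBIC)]))
"
```

```text
t45.67 d [ 9.860e-02  3.000e-04 -3.544e-01] turn -0.2 | now clamp [-0.1134 -0.2049  0.1906] yaw -6.2 F [-0.   0.4  0. ] g 0.0002 q7 -71
top fin top y [-100.3  -88.1] stop top y [ 91.4 116.3] post [-0.1123  0.1403  0.1016]
side fin top y [-97.1 -85.5] stop top y [102.4 118. ] post [-0.1117  0.1452  0.0985]
top fin top y [-100.1  -87.7] stop top y [ 90.8 116.8] post [-0.1124  0.1402  0.1007]
side fin top y [-97.5 -85.7] stop top y [101.9 118. ] post [-0.1118  0.1451  0.0983]
top p0.89 w [ 0.5986 -0.1661  0.0647] clamp [-0.0024 -0.0431  0.0647] 40x62 long -4.9 rel 1.1 [264.0, 155.7]
top p0.78 w [ 0.61   -0.0862  0.0644] clamp [0.0006 0.0376 0.0644] 41x62 long -4.9 rel 1.1 [226.3, 150.6]
top p0.57 w [ 0.6111 -0.0459  0.0648] clamp [-0.0025  0.0777  0.0648] 44x60 long -4.9 rel 1.1 [201.5, 150.4]
top p0.57 w [ 0.6072 -0.1262  0.0648] clamp [ 0.002  -0.0025  0.0648] 43x62 long -5.6 rel 0.4 [243.2, 149.3]
side p0.92 w [ 0.6115 -0.0844  0.0629] clamp [0.0019 0.0396 0.0629] 39x63 long -5.6 rel 0.4 [215.2, 242.5]
side p0.85 w [ 0.5999 -0.1669  0.0631] clamp [-0.0011 -0.0438  0.0631] 42x60 long -7.1 rel -1.1 [235.6, 228.9]
side p0.75 w [ 0.6123 -0.0434  0.0629] clamp [-0.0016  0.0803  0.0629] 38x62 long -8.7 rel -2.7 [210.3, 256.4]
```

View pics/crop9.png

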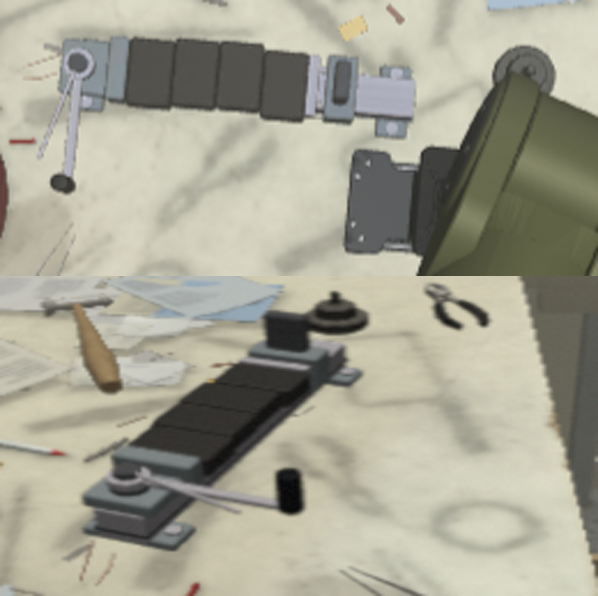

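The last check shows a tight row, the torque arm back at rest with the wire clear of it, the gripper clear, and the bystanders in place. Handing in.

```bash
python3 -c "
from h import *
print(env.sign_off())"
```

```text
the job is handed in; nothing more can be done
None
```

The job is done and handed in at about 46 s of robot time; the sign-off reports no verdict. I proved the screw, slid the jaw back and laid all four blocks crosswise on the rail. I then closed the jaw on the row and proved the screw a second time.

What the last checks showed:
- **Blocks:** all four lie flat (tops 63 to 65 mm above the bench), within about 3 mm of the rail's centre line and within about 3° of crosswise. The side camera's network reported only three of the four in the final look, but the top camera found all four.
- **Pad:** the fin-to-stop distance says the pad is in about 4.5 mm. The push force suggests 2 to 3.5 mm. The two disagree a little, but both are within the 2 to 7 mm allowed.
- **Screw proofs:** each time the post was held with about 6 to 6.5 N for more than a second. The picture of the first proof shows the arm under the wire; the second was judged by position and force only. Afterwards the post was back within about 1 mm of its starting place, so the screw did not turn noticeably.
- **Bystanders:** the weight, pliers and tweezers look unmoved in the pictures; I did not measure them again at the end. The gripper was clear of everything.

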